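# Hang the last blood tube in the tube carousel

## Robot

A 6-joint arm with a two-finger parallel gripper is mounted at the origin on a cart in front of the work surface, level with it; the furniture and walls round the work are solid. World frame = base frame: x ahead of the robot, y to its left, z up, the work surface at z = 0. Lengths are in m, angles in rad, forces in N, time in s.
With the tool pointing down it reaches from about 0.25 to 0.775 m from the base axis. Payload 4 kg.
Tool frame: the origin (TCP) lies at the very end of the fingers, on their centre line; the grasp point (between the pads) lies 19 mm behind it; z points along the fingers, y is the direction in which the jaws open and shut (so a half turn about z gives the same grasp; the last joint's range is limited). The gripper opens to 94 mm and grips with 3 to 60 N. Pads are 16 mm wide; open, the fingers measure 119 mm over their backs; the gripper's body (75 mm by 177 mm) begins 78 mm behind the grasp point.
Start: joints at [-1.291, 0.087, 1.371, -0, 1.684, -0.103], TCP at [0.205, -0.51, 0.206] pointing down, gripper open.
Joint ranges: [-3.1, 3.1], [-0.76, 2.03], [0.27, 2.55], [-1.08, 4.22], [0.17, 2.65], [-2.57, 2.57]. Speed limits (rad/s): [2.79, 2.79, 3.14, 3.14, 3.14, 3.14].

## Interface

Orientations are given as [roll, pitch, yaw] about the fixed x, y, z axes, in that order (R = Rz(yaw) Ry(pitch) Rx(roll)).
In Python, from bench import robot, cams, models gives the robot as it stands.
- The arm moves only by the tool step_arm, never from a script. Its argument "series" is a list of rows, each a list of 5 numbers: the gripper command: -1 is shut, 1 is fully open, values between are in proportion, then the shift along the tool's x, y, z in mm, then the turn about the tool's z in degrees. A call has 1 to 20 rows; each row is the pose to reach, as a shift and turn from the pose commanded when the call began, along the tool's axes at that moment; what a row does not reach only later rows make up. A row lasts 1/8 s, in which the tool goes at most 62.5 mm and 10.7 degrees, less where a joint would pass 70% of its speed; a pose out of reach is approached as far as the arm can. A call with a gripper value outside its range is refused whole. The fingers move at their own pace and stop on an object; the grip force is fixed at half the most. Time passes only in rows, so rows that repeat a pose let the fingers close. It gives the time, the measured TCP pose, the force and the opening at its end, in the units of the state.
- robot.get_obs(): the state, without advancing time (a new reading comes with each control period).
- cams.snapshot(name): name is "scene" or "side" or "wrist"; returns a dict with "pixels" (420x560x3 uint8, red, green, blue), "fov_y" (degrees; the focal length in pixels is half the picture's height over the tangent of half this angle, whatever the lens; pixels are square), "cx", "cy" (the principal point, pixels), "R" (3x3) and "t" (3): a world point X has camera coordinates R X + t. Camera axes: x right, y down, z forward; pixel columns grow to the right and rows downward; lengths in m; the calibration is good to about 2 mm. The wrist camera is an equidistant fisheye: a pixel r from the principal point sees the ray r / f radians off the axis. A picture is of the moment at which its call begins. There is no depth.
- robot.close_job(): hands the job in, once; it reports no verdict.
Trained networks look in a picture, given as the dict that the camera call returned (one of the last four; its "shot" number tells which), for a name from the list of things; names that differ only in an ending like _2 or _b are one class to them, and where a whole thing is asked for, a point or a joint stands for the part that bears it (a point fixed in the world has none). Each returns a list of dicts, best first, with "p" (0 to 1); they miss things now and then, are a little off and sometimes report something else, mostly with a low value. They report only what shows in the picture. A call takes as long as a camera call. They do not tell look-alikes from the thing itself.
- models.find_in(picture, label): "position" ([x, y, z] in m, in world coordinates, good to about 4 mm: the middle of the surface that is visible of it).
- models.pinpoint(picture, label): "position" ([x, y, z] in m, in world coordinates, good to about 4 mm: a listed point, or the origin of a listed thing).
The state is a dict: "time": time; "joint_positions": joint angles; "qvel": joint speeds; "joint_torque": joint torques, N m; "tool_pos": TCP position; "ee_rot": TCP orientation; "wrist_force": force on the tool from outside, world axes, zero at the start; "wrist_torque": the same for the moment, N m; "width": finger opening in m.
Only numpy, scipy, OpenCV 4.12 (cv2) and the standard library are available. Lean on these libraries where they do the work, as an engineer would, in place of code of your own. Each camera call takes 0.05 s, during which the arm holds its last target. There are 200 camera calls.

## Task

Turn the tube carousel until its one empty hook stands at the open front of the drip guard. Then push the sample tube from the rack gently into that hook until it is fully home and the sprung jaws have closed behind it, and let it down so that it hangs upright with its cap resting on the hook; it is glass, so never force it, and leave the other things where they are.

Things in the scene. Friction and masses are not known exactly. Their poses are not given: they have to be found in the camera images.
- carousel: White bench carousel for sample tubes, fixed, 172 mm across, 168 mm high. Origin on the table under the turning axis; its -x axis points out through the open front, a 120 degree gap whose middle a grey mark on the 16 mm high foot shows. A clear drip guard (radius 82 mm, 92 mm high) closes the other 240 degrees. Forces on it count its hooks too.
- turn (a joint): Turning head, about the vertical axis, positive anticlockwise from above; at 0 or 6.283 rad the empty hook is at the middle of the open front. It turns more than a full turn either way, drags with about 0.1 N m and stays where left. Six hooks 60 degrees apart; tubes hang in the other five, cap tops 126 mm above the table.
- hook (a point): Nominal place of the empty hook's centre, at its top face: 110 mm above the table, 62 mm from the turning axis. The hook is clamped in a radial slot and may stand up to 7 mm farther in or out than this: feel for it. 8 mm thick, it opens outward, away from the axis. A fixed vee stops a tube's axis at its centre. Fully home, the tube's middle is 29 mm below this height.
- knob_mid (a point): Middle of the round black hand knob on the turning axis: 39 mm in diameter, from 140 to 168 mm above the table; this point is at 153 mm.
- rack: Clear tube rack, 58 (x) x 156 (y) x 60 mm high, loose; origin at the centre of its underside. The tube stands in one of its 16 mm holes, on a floor 4 mm up; all other holes are empty.
- tube_mid (a point): Centre of the sample tube, half-way up. 90 mm long, glass 12.8 mm in diameter; the cap, 16.5 mm in diameter, is the top 16 mm, its underside 29 mm above this point. It stands upright with some play in the rack, about 15 g.
- tube: The same tube: origin at the centre of its bottom end, z along it to the cap. Its glass bears 25 N of contact against the carousel, the jaws' own pinch of about 10 N included: a push of up to about 12 N is safe. In the hook it slides down with 2 to 5 N until the cap stops it.
- tip_rack: Bystander: yellow box of pipette tips, 66 x 86 x 54 mm, right of the work; origin under its centre.
- oil_bottle: Bystander: small brown dropper bottle, 28 mm wide, 60 mm high, in front of the carousel; origin under its centre.
- jaw_a (a joint): Sprung jaw of the empty hook, on the right seen from the mouth (facing the axis); 0 shut, growing as it opens. Flared ends 20 mm apart, 12 mm outside the hook's centre, lead to two noses 8.6 mm apart, 5 mm outside it. Pushing the 12.8 mm glass past takes about 4 to 9 N and opens each jaw to 0.12 rad; with the glass home against the vee it closes to under 0.03.
- jaw_b (a joint): The other sprung jaw of that hook, the mirror image; same values.
There are look-alikes about, which are no part of the job. Leave any pink look-alike of the tube alone.

How it is judged:
On the way:
1. the empty hook stands at the open front of the guard (x of hook in the frame of carousel below 0 m and y of hook in the frame of carousel between -0.015 and 0.015 m), for 0.2 s.
At the end, for the whole second after the job is handed in: The tube hangs at rest, upright (within 8 degrees), in the hook that was empty, within 10 mm of its nominal place; gripped by both jaws (over 1.5 N), closed behind it (under 0.05 rad), cap resting on the hook (within 1.5 mm), hook within 15 mm of the middle of the open front (all of step 1 and horizontal distance between tube_mid and hook below 0.01 m and z of tube_mid in the frame of hook between -0.031 and -0.0275 m and value of joint each of jaw_a, jaw_b below 0.05 rad and contact force between tube and carousel above 1.5 N and angle between tube's own z axis and vertical below 0.14 rad and linear speed of tube below 0.02 m/s); the robot touches nothing.
It fails at once if the tube is forced against the carousel with more than 25 N (contact force between tube and carousel above 25 N).
It fails at once if the tube is tipped over or dropped (angle between tube's own z axis and vertical above 0.6 rad).
It fails at once if a bystander (tip box, brown bottle) or the rack is shoved by more than 25 mm (distance of any of rack, tip_rack, oil_bottle from where it was at the start of the episode above 0.025 m).
It also fails if it takes over 72 s, if anything falls off the work surface, if the arm or the gripper's body presses on something with over 40 N, if the wrist force passes 120 N, or if a joint passes its speed limit or range.

## Working session

There is one attempt and no reset: what is moved stays moved. The work goes in short steps, Python scripts to look and compute and a tool call to move; the robot and the scene stay as the last step left them, time stands still between calls to the robot, and variables do not carry over. Pictures are saved under pics/ and viewed, about 8 in all and at most 12, crops included, and the job is handed in when it is done.

Besides the shell and the picture viewer there is one more tool, called in YAML: its name, and indented under it one key for each argument. step_arm: Moves the arm, as the interface text tells. Its arguments: {"type":"object","properties":{"series":{"type":"array","items":{"type":"array","items":{"type":"number"}}}},"required":["series"]}

```bash
mkdir -p pics
cat > h.py <<'E'
from bench import robot,cams,models
import numpy as np,cv2
def save(p,n,crop=None,k=1):
    im=p["pixels"][:,:,::-1]
    if crop: a,b,c,d=crop; im=im[b:d,a:c]
    cv2.imwrite(f"pics/{n}.png",cv2.resize(im,None,fx=k,fy=k,interpolation=cv2.INTER_CUBIC))
def proj(p,X):
    c=np.asarray(p["R"])@np.asarray(X)+p["t"]; f=210/np.tan(np.radians(p["fov_y"]/2))
    return [round(float(p["cx"]+f*c[0]/c[2]),1),round(float(p["cy"]+f*c[1]/c[2]),1)]
def ray(p,u,v):
    f=210/np.tan(np.radians(p["fov_y"]/2));R=np.asarray(p["R"])
    return -R.T@p["t"],R.T@np.array([(u-p["cx"])/f,(v-p["cy"])/f,1])
def atz(p,u,v,z):
    o,d=ray(p,u,v); return o+d*(z-o[2])/d[2]
E
python3 - <<'E'
from h import *
a=[cams.snapshot(n) for n in("scene","side")]
im=[x["pixels"] for x in a]
for x,n in zip(a,("scene","side")):
    save(x,n,k=1.4); print(n,x["fov_y"],(-np.asarray(x["R"]).T@x["t"]).round(3))
    for l in("carousel","hook","knob_mid","rack","tube_mid","tip_rack","oil_bottle"):
        print(l,[(np.round(d["position"],3).tolist(),round(d["p"],2),proj(x,d["position"])) for d in models.pinpoint(x,l)[:4]])
print(robot.get_obs())
E
```

```text
scene 44.45452424900988 [-0.134  0.809  0.66 ]
carousel [([0.579, 0.065, -0.003], 0.69, [263.3, 223.2])]
hook [([0.582, 0.003, 0.113], 0.85, [280.8, 170.8]), ([0.581, 0.067, -0.002], 0.36, [262.3, 222.7])]
knob_mid [([0.583, 0.068, 0.154], 0.72, [261.4, 163.5])]
rack [([0.423, 0.287, 0.0], 0.65, [241.8, 297.1])]
tube_mid [([0.379, 0.072, 0.041], 0.74, [329.5, 242.6]), ([0.413, 0.245, 0.047], 0.6, [260.9, 270.3]), ([0.432, 0.02, 0.049], 0.48, [325.2, 220.3])]
tip_rack [([0.363, -0.094, 0.001], 0.9, [377.4, 230.1])]
oil_bottle [([0.362, 0.125, 0.003], 0.82, [319.3, 271.6])]
side 53.3699312099003 [ 0.391 -0.595  0.566]
carousel [([0.58, 0.066, -0.002], 0.79, [341.5, 273.1])]
hook [([0.583, 0.008, 0.108], 0.56, [354.3, 247.3])]
knob_mid [([0.579, 0.072, 0.151], 0.79, [346.1, 209.4])]
rack [([0.419, 0.288, -0.001], 0.98, [258.8, 220.4])]
tube_mid [([0.432, 0.018, 0.043], 0.75, [272.2, 276.6]), ([0.38, 0.074, 0.045], 0.56, [244.7, 259.5])]
tip_rack [([0.354, -0.098, -0.001], 0.85, [233.4, 343.5]), ([0.582, 0.007, 0.111], 0.24, [354.2, 246.3])]
oil_bottle [([0.363, 0.135, -0.004], 0.8, [237.0, 260.5])]
{'time': 0.8, 'joint_positions': array([-1.29111173e+00,  8.71416217e-02,  1.37067855e+00,  5.28090205e-06,
        1.68360006e+00, -1.03071119e-01]), 'qvel': array([-0.00087106,  0.00039793,  0.00021064, -0.00098233, -0.0018299 ,
        0.00023486]), 'joint_torque': array([-1.36679196e-04, -3.39990485e+01, -3.02575922e+01,  7.20309396e-02,
        2.34433328e-02, -1.12379516e-05]), 'tool_pos': array([ 0.20543182, -0.51021968,  0.20554871]), 'ee_rot': array([3.14142061e+00, 1.25206671e-05, 3.82756309e-01]), 'wrist_force': array([ 0.03718789, -0.0847592 ,  0.39140718]), 'wrist_torque': array([0.00173887, 0.00305391, 0.01846527]), 'width': 0.09388586196131549}
```

View pics/scene.png

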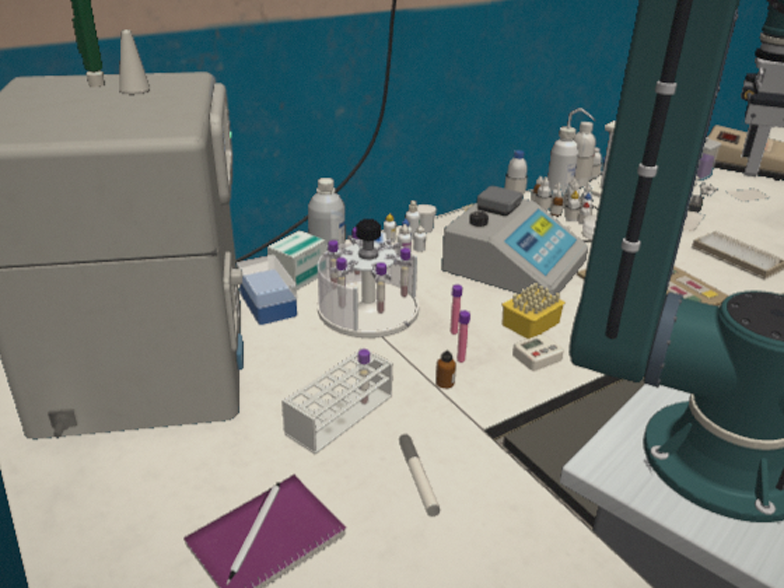

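View pics/side.png

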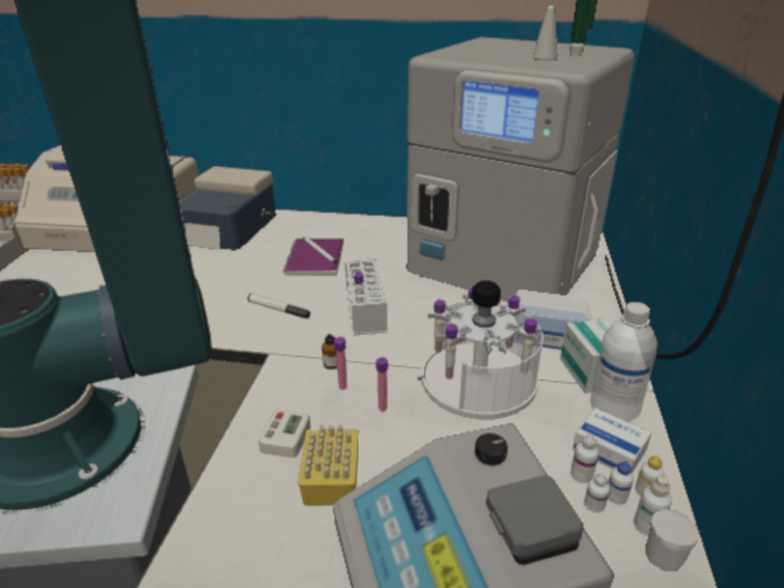

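Run:
```python
from h import *
a=cams.snapshot("scene");b=cams.snapshot("side")
A=cv2.resize(a["pixels"][145:245,215:310,::-1],(380,400),interpolation=cv2.INTER_CUBIC)
B=cv2.resize(b["pixels"][190:300,290:400,::-1],(400,400),interpolation=cv2.INTER_CUBIC)
cv2.imwrite("pics/car.png",np.hstack([A,B]))
for x in(a,b):
    h=cv2.cvtColor(x["pixels"],cv2.COLOR_RGB2HSV)
    m=((h[...,0]>125)&(h[...,0]<148)&(h[...,1]>90)&(h[...,2]>60)).astype(np.uint8)
    n,_,s,c=cv2.connectedComponentsWithStats(m)
    for i in range(1,n):
        if 8<s[i,4]<400:
            P=atz(x,*c[i],.119); Q=P[:2]-[.581,.069]
            print(c[i].round(1),s[i].tolist(),P.round(3),"r",np.hypot(*Q).round(3),"ang",np.degrees(np.arctan2(Q[1],Q[0])).round(1))
    print()
```

```text
[252.9 165.4] [252, 162, 3, 8, 20] [0.64  0.037 0.119] r 0.067 ang -28.1
[237.6 175.4] [235, 172, 6, 8, 45] [0.629 0.098 0.119] r 0.056 ang 31.0
[289.3 181. ] [286, 177, 7, 9, 48] [0.527 0.036 0.119] r 0.063 ang -148.5
[243.4 188. ] [241, 184, 6, 9, 48] [0.577 0.13  0.119] r 0.061 ang 93.6
[272.1 191.5] [269, 188, 7, 9, 52] [0.522 0.098 0.119] r 0.066 ang 153.9
[326.4 207.5] [324, 204, 6, 8, 46] [0.396 0.07  0.119] r 0.185 ang 179.8
[331.4 226.3] [328, 222, 8, 9, 52] [0.346 0.119 0.119] r 0.241 ang 168.0
[260.  254.3] [257, 250, 7, 10, 57] [0.382 0.28  0.119] r 0.29 ang 133.4

[255.8 198. ] [253, 195, 6, 7, 34] [0.411 0.191 0.119] r 0.209 ang 144.2
[335.7 208.4] [335, 205, 3, 8, 17] [0.573 0.13  0.119] r 0.061 ang 97.1
[366.5 215.4] [363, 211, 7, 9, 48] [0.629 0.096 0.119] r 0.055 ang 29.5
[313.8 218.6] [311, 215, 7, 8, 51] [0.522 0.096 0.119] r 0.065 ang 155.4
[378.4 232.3] [375, 228, 8, 10, 71] [0.635 0.035 0.119] r 0.064 ang -32.0
[322.  236.4] [319, 232, 7, 10, 65] [0.527 0.033 0.119] r 0.065 ang -146.4
[241.9 245.5] [238, 241, 8, 10, 64] [0.378 0.021 0.119] r 0.209 ang -166.6
[272.2 260.5] [269, 256, 7, 10, 61] [ 0.429 -0.029  0.119] r 0.181 ang -147.3
```

View pics/car.png

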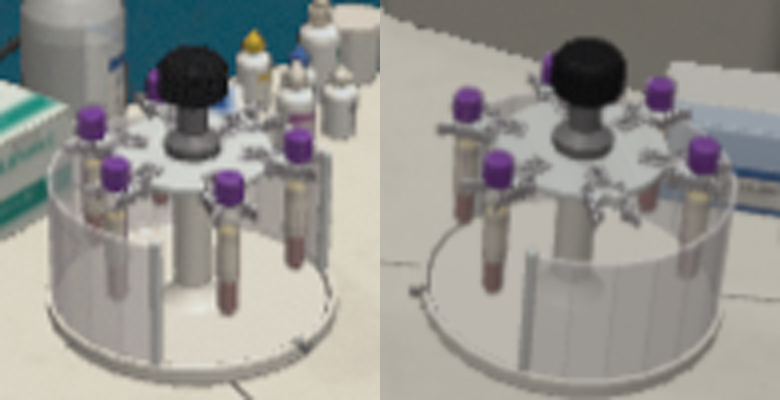

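Run:
```python
from h import *
a=cams.snapshot("scene");b=cams.snapshot("side")
C=np.array([.579,.066])
def sh(x,u,v,z,n):
    P=atz(x,u,v,z)[:2]; Q=P-C; print(n,P.round(4),"r",np.hypot(*Q).round(4),"ang",np.degrees(np.arctan2(Q[1],Q[0])).round(1))
for z in(.008,.014): sh(a,291.2,231.2,z,"mark scene"); sh(b,299.6,269.8,z,"mark side")
# guard post tops/bottoms
sh(a,215+155/4,145+245/4,.092,"postA top");sh(a,215+157/4,145+362/4,.014,"postA bot")
sh(a,215+323/4,145+155/4,.092,"postB top");sh(b,290+(532-380)*.275,190+253*.275,.092,"postB top side");sh(b,290+(527-380)*.275,190+368*.275,.014,"postB bot side")
# joint estimates: cap of tube in rack, z ~ .094-.008
for x,p in((a,(260,254.3)),(b,(255.8,198))): print("cap",atz(x,*p,.086).round(4))
for x in(a,b):
  for l in("tube_mid","hook","knob_mid","rack","tube"):
    print(l,[(np.round(d["position"],3).tolist(),round(d["p"],2)) for d in models.pinpoint(x,l)[:3]])
```

```text
mark scene [0.4977 0.0578] r 0.0817 ang -174.2
mark side [0.4926 0.075 ] r 0.0869 ang 174.1
mark scene [0.4919 0.0647] r 0.0871 ang -179.1
mark side [0.4915 0.0678] r 0.0875 ang 178.8
postA top [0.5384 0.1375] r 0.0822 ang 119.6
postA bot [0.5401 0.135 ] r 0.0792 ang 119.4
postB top [ 0.5399 -0.0028] r 0.0791 ang -119.6
postB top side [ 0.5396 -0.0033] r 0.0798 ang -119.6
postB bot side [ 0.5417 -0.0021] r 0.0777 ang -118.7
cap [0.4131 0.2473 0.086 ]
cap [0.4128 0.2494 0.086 ]
tube_mid [([0.378, 0.071, 0.04], 0.82), ([0.43, 0.02, 0.046], 0.62), ([0.416, 0.248, 0.045], 0.53)]
hook [([0.582, 0.003, 0.111], 0.73)]
knob_mid [([0.581, 0.065, 0.153], 0.68), ([0.414, 0.246, 0.049], 0.31)]
rack [([0.422, 0.284, 0.002], 0.98), ([0.582, 0.066, 0.154], 0.55)]
tube [([0.433, 0.02, 0.001], 0.67), ([0.374, 0.071, -0.0], 0.63), ([0.583, 0.003, 0.113], 0.55)]
tube_mid [([0.382, 0.072, 0.045], 0.71), ([0.41, 0.246, 0.048], 0.63), ([0.433, 0.018, 0.043], 0.51)]
hook [([0.583, 0.008, 0.11], 0.86)]
knob_mid [([0.578, 0.071, 0.153], 0.88)]
rack [([0.422, 0.288, -0.0], 0.94)]
tube [([0.434, 0.017, -0.003], 0.8), ([0.424, 0.29, 0.0], 0.51), ([0.382, 0.068, 0.002], 0.48)]
```

step_arm:
  series:
    - [1,0,0,-40,0]
    - [1,47,-33,-40,-6]
    - [1,94,-66,-40,-12]
    - [1,140,-99,-40,-18]
    - [1,187,-132,-40,-24]
    - [1,234,-165,-40,-30]
    - [1,281,-198,-40,-36]
    - [1,328,-230,-40,-42]
    - [1,374,-263,-40,-48]
    - [1,421,-296,-40,-54]
    - [1,468,-329,-40,-60]
    - [1,515,-362,-40,-66]
    - [1,562,-395,-40,-68.1]
    - [1,562,-395,-40,-68.1]
    - [1,562,-395,-40,-68.1]

```text
time: 3.38
tool_pos: [0.579, 0.0658, 0.2452]
ee_rot: [-3.141, 0.001, 1.571]
wrist_force: [-0.3, 0.3, 0.5]
width: 0.0941
```

Run:
```python
from h import *
o=robot.get_obs();print(o["tool_pos"].round(4),o["ee_rot"].round(4),o["joint_positions"].round(2),o["wrist_force"].round(2))
w=cams.snapshot("wrist");save(w,"w1",k=1.4);print(w["fov_y"],w["cx"],w["cy"],(-np.asarray(w["R"]).T@w["t"]).round(4));print(np.asarray(w["R"]).round(3))
for l in("hook","knob_mid","carousel"):print(l,[(np.round(d["position"],3).tolist(),round(d["p"],2)) for d in models.pinpoint(w,l)[:3]])
```

```text
[0.579  0.0658 0.2452] [-3.1408e+00  8.0000e-04  1.5713e+00] [ 0.02  0.16  1.21 -0.    1.77  0.02] [-0.3   0.35  0.47]
65.70646984690485 279.42899866790395 209.8287158018905 [0.5786 0.139  0.4246]
[[ 1.     0.002 -0.002]
 [ 0.002 -0.967  0.256]
 [-0.001 -0.256 -0.967]]
hook [([0.578, 0.009, 0.111], 0.6)]
knob_mid [([0.58, 0.069, 0.152], 0.93)]
carousel [([0.582, 0.068, -0.003], 0.79)]
```

View pics/w1.png

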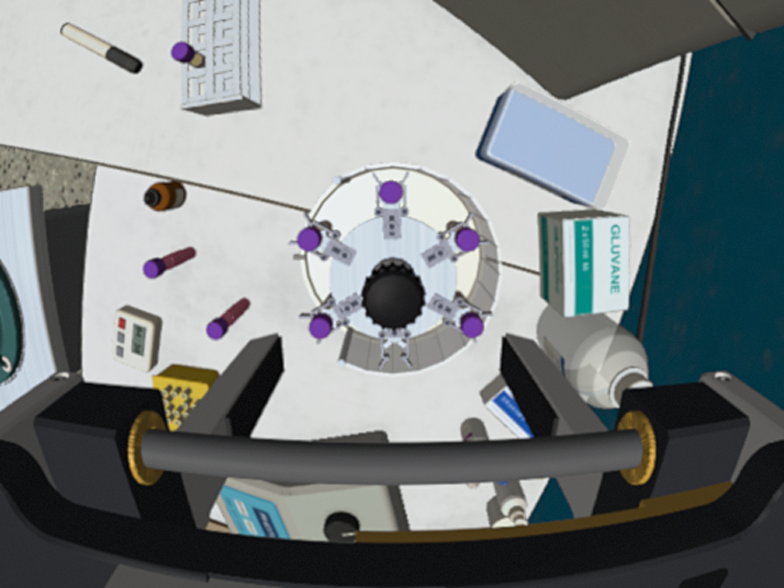

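step_arm:
  series:
    - [1,0,0,50,0]
    - [1,0,0,90,0]
    - [0.2,0,0,108,0]
    - [-0.2,0,0,108,0]
    - [-1,0,0,108,0]
    - [-1,0,0,108,0]
    - [-1,0,0,108,0]
    - [-1,0,0,108,0]
    - [-1,0,0,108,0]

```text
time: 4.7
tool_pos: [0.5798, 0.0662, 0.1381]
ee_rot: [3.14, 0.0, 1.572]
wrist_force: [2.0, -0.1, 2.2]
width: 0.0385
```

step_arm:
  series:
    - [-1,0,0,0,4]
    - [-1,0,0,0,12]
    - [-1,0,0,0,20]
    - [-1,0,0,0,28]
    - [-1,0,0,0,36]
    - [-1,0,0,0,44]
    - [-1,0,0,0,52]
    - [-1,0,0,0,60]
    - [-1,0,0,0,68]
    - [-1,0,0,0,76]
    - [-1,0,0,0,84]
    - [-1,0,0,0,89]
    - [-1,0,0,0,91]
    - [-1,0,0,0,91]
    - [-1,0,0,0,91]

```text
time: 6.58
tool_pos: [0.5789, 0.0671, 0.1381]
ee_rot: [-3.14, 0.0, -0.016]
wrist_force: [-3.2, 5.1, 5.7]
width: 0.0382
```

```bash
cat >> h.py <<'E'
def wray(w,u,v):
    f=210/np.tan(np.radians(w["fov_y"]/2));R=np.asarray(w["R"]);du,dv=u-w["cx"],v-w["cy"];r=np.hypot(du,dv);t=r/f
    c=np.array([np.sin(t)*du/r,np.sin(t)*dv/r,np.cos(t)]);return -R.T@w["t"],R.T@c
def watz(w,u,v,z):
    o,d=wray(w,u,v);return o+d*(z-o[2])/d[2]
def blobs(x):
    h=cv2.cvtColor(x["pixels"],cv2.COLOR_RGB2HSV)
    m=((h[...,0]>125)&(h[...,0]<148)&(h[...,1]>90)&(h[...,2]>60)).astype(np.uint8)
    n,_,s,c=cv2.connectedComponentsWithStats(m)
    return [c[i] for i in range(1,n) if 8<s[i,4]<800]
E
python3 - <<'E'
from h import *
C=np.array([.5795,.066])
for n in("scene","side"):
    x=cams.snapshot(n); save(x,"t_"+n,(225,150,420,260),4)
    for c in blobs(x):
        P=atz(x,*c,.119)[:2];Q=P-C
        if np.hypot(*Q)<.09: print(n,P.round(3),np.hypot(*Q).round(3),np.degrees(np.arctan2(Q[1],Q[0])).round(1))
    print([(np.round(d["position"],3).tolist(),round(d["p"],2)) for d in models.pinpoint(x,"hook")[:3]])
E
```

```text
scene [0.641 0.068] 0.061 1.6
scene [0.547 0.012] 0.063 -120.5
scene [0.611 0.124] 0.066 61.7
scene [0.547 0.12 ] 0.063 120.9
[([0.519, 0.064, 0.112], 0.9)]
side [0.548 0.118] 0.06 121.3
side [0.641 0.066] 0.062 -0.0
side [0.609 0.015] 0.059 -60.1
side [0.548 0.01 ] 0.065 -119.7
[([0.52, 0.069, 0.113], 0.79)]
```

step_arm:
  series:
    - [0.6,0,0,0,0]
    - [0.8,0,0,0,0]
    - [0.8,0,0,0,0]
    - [0.8,0,0,-50,0]
    - [0.5,0,0,-100,0]
    - [0.3,-30,-30,-100,-9]
    - [0.0,-60,-65,-100,-18]
    - [-0.2,-90,-100,-100,-27]
    - [-0.2,-120,-130,-100,-36]
    - [-0.2,-150,-160,-100,-45]
    - [-0.2,-166,-181,-100,-54]
    - [-0.2,-166,-181,-80,-63]
    - [-0.2,-166,-181,-70,-72]
    - [-0.2,-166,-181,-60,-81]
    - [-0.2,-166,-181,-60,-91]
    - [-0.2,-166,-181,-60,-91]
    - [-0.2,-166,-181,-60,-91]

```text
time: 8.9
tool_pos: [0.4165, 0.2498, 0.1976]
ee_rot: [3.141, 0.0, 1.569]
wrist_force: [-0.0, 0.0, 0.8]
width: 0.0378
```

Run:
```python
from h import *
o=robot.get_obs();print(o["tool_pos"].round(4),o["ee_rot"].round(4),o["joint_positions"].round(2),o["wrist_force"].round(2))
w=cams.snapshot("wrist");save(w,"w2",k=1.4)
for c in blobs(w): print(c.round(1),watz(w,*c,.09).round(4),watz(w,*c,.119).round(4))
for l in("hook","tube_mid","rack"):print(l,[(np.round(d["position"],3).tolist(),round(d["p"],2)) for d in models.pinpoint(w,l)[:3]])
a=cams.snapshot("scene");b=cams.snapshot("side")
for x in (a,b): print([(c.round(1),atz(x,*c,.086).round(4)) for c in blobs(x)][-2:],blobs(x)[0])
```

```text
[0.4165 0.2498 0.1976] [3.1411e+00 1.0000e-04 1.5688e+00] [ 0.42 -0.06  1.53 -0.    1.67  0.43] [-0.03  0.03  0.78]
[275.8 208.8] [0.4125 0.2482 0.09  ] [0.4129 0.2557 0.119 ]
[460.8 333.6] [0.6384 0.0899 0.09  ] [0.616  0.1134 0.119 ]
[245.9 356.1] [0.3779 0.0767 0.09  ] [0.3818 0.1016 0.119 ]
[466.7 360.6] [0.6638 0.0405 0.09  ] [0.6388 0.069  0.119 ]
hook []
tube_mid [([0.416, 0.246, 0.047], 0.75), ([0.379, 0.07, 0.042], 0.74), ([0.431, 0.018, 0.045], 0.51)]
rack [([0.425, 0.282, 0.001], 0.66)]
[(array([331.3, 226.3]), array([0.3748, 0.0769, 0.086 ])), (array([259.9, 254.1]), array([0.4135, 0.247 , 0.086 ]))] [289.55813953 174.44186047]
[(array([241.9, 245.3]), array([0.377 , 0.0666, 0.086 ])), (array([272.2, 260.4]), array([0.4317, 0.0134, 0.086 ]))] [255.77142857 198.11428571]
```

View pics/w2.png

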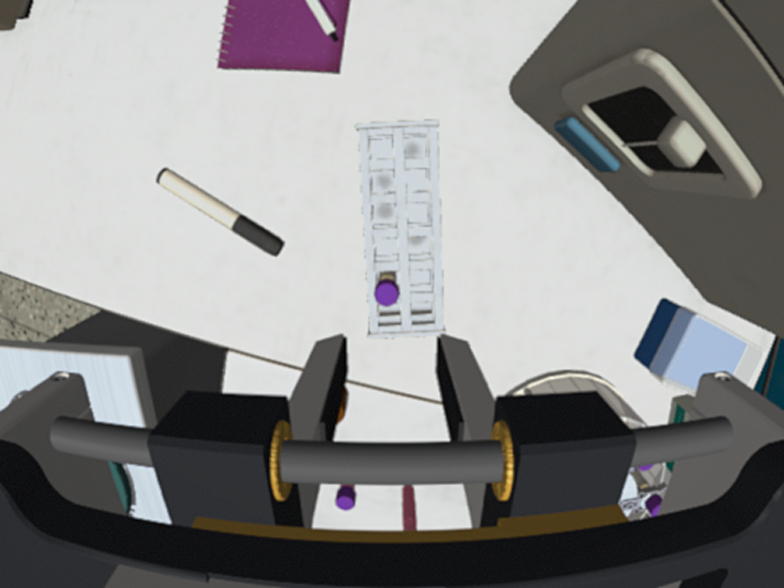

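Run:
```python
from h import *
a=cams.snapshot("scene");save(a,"rack",(195,235,345,325),5)
```

```text
(no output)
```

View pics/rack.png

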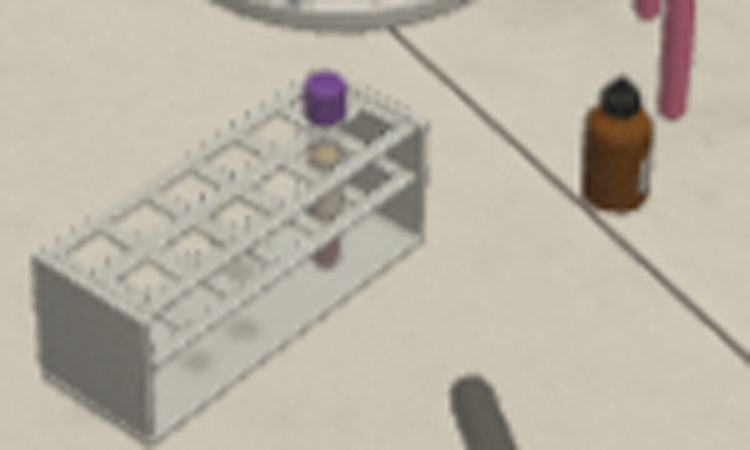

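The tube in the rack (cap at 325,100 in the crop) is clear glass with serum. The two pink look-alikes stand free at upper right, next to the brown bottle. I'm taking the rack tube.

step_arm:
  series:
    - [-0.2,-1.3,-3.8,0,0]
    - [-0.2,-1.3,-3.8,50,0]
    - [-0.2,-1.3,-3.8,90,0]
    - [-0.2,-1.3,-3.8,110,0]
    - [-0.2,-1.3,-3.8,118,0]
    - [-0.2,-1.3,-3.8,118,0]
    - [-0.4,-1.3,-3.8,118,0]
    - [-0.6,-1.3,-3.8,118,0]
    - [-0.8,-1.3,-3.8,118,0]
    - [-1,-1.3,-3.8,118,0]
    - [-1,-1.3,-3.8,118,0]
    - [-1,-1.3,-3.8,118,0]

```text
time: 10.75
tool_pos: [0.4131, 0.2488, 0.0803]
ee_rot: [3.14, -0.001, 1.571]
wrist_force: [-1.9, -0.1, 5.2]
width: 0.0155
```

step_arm:
  series:
    - [-1,0,0,-10,0]
    - [-1,0,0,-30,0]
    - [-1,0,0,-70,0]
    - [-1,0,0,-110,0]
    - [-1,-20,7,-115,0]
    - [-1,-60,19,-115,0]
    - [-1,-100,32,-115,0]
    - [-1,-140,44,-115,0]
    - [-1,-170,55,-115,0]
    - [-1,-183,57,-115,0]
    - [-1,-183,57,-100,0]
    - [-1,-183,57,-90,0]
    - [-1,-183,57,-90,0]
    - [-1,-183,57,-90,0]

```text
time: 12.5
tool_pos: [0.4694, 0.0664, 0.1694]
ee_rot: [-3.142, -0.0, 1.573]
wrist_force: [0.0, 0.3, -0.7]
width: 0.0158
```

Run:
```python
from h import *
o=robot.get_obs();print(o["tool_pos"].round(4),o["ee_rot"].round(4),o["wrist_force"].round(2),o["width"])
ims=[]
for n in("scene","side","wrist"):
    x=cams.snapshot(n)
    if n!="wrist":
        u,v=proj(x,o["tool_pos"]);u,v=int(u),int(v);print(n,u,v)
        ims.append(cv2.resize(x["pixels"][v-50:v+60,u-50:u+60,::-1],(390,390),interpolation=cv2.INTER_CUBIC))
    print(n,[(np.round(d["position"],3).tolist(),round(d["p"],2)) for d in models.pinpoint(x,"tube_mid")[:4]],[(np.round(d["position"],3).tolist(),round(d["p"],2)) for d in models.pinpoint(x,"hook")[:2]])
cv2.imwrite("pics/held.png",np.hstack(ims))
```

```text
[0.4694 0.0664 0.1694] [-3.1415e+00 -1.0000e-04  1.5727e+00] [ 0.02  0.26 -0.65] 0.015814050072309082
scene 301 173
scene [([0.377, 0.072, 0.041], 0.6), ([0.43, 0.02, 0.043], 0.49), ([0.471, 0.065, 0.138], 0.45)] [([0.518, 0.061, 0.111], 0.66)]
side 289 205
side [([0.382, 0.075, 0.047], 0.77), ([0.467, 0.065, 0.137], 0.71), ([0.434, 0.017, 0.044], 0.6)] [([0.519, 0.066, 0.112], 0.87)]
wrist [([0.43, 0.016, 0.045], 0.86), ([0.471, 0.062, 0.137], 0.68), ([0.379, 0.072, 0.043], 0.68)] [([0.517, 0.068, 0.114], 0.94)]
```

View pics/held.png

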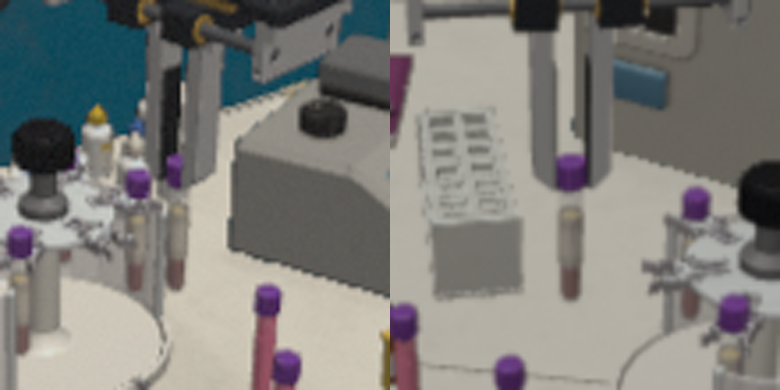

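Run:
```python
from h import *
for n in("scene","side","wrist"):
    x=cams.snapshot(n);f=watz if n=="wrist" else atz
    for c in blobs(x):
        P=f(x,*c,.119);Q=f(x,*c,.1752)
        if np.hypot(*(P[:2]-[.579,.066]))<.08: print(n,"car",c.round(1),P.round(4))
        if np.hypot(*(Q[:2]-[.469,.066]))<.03: print(n,"HELD",c.round(1),Q.round(4))
    if n=="wrist": save(x,"w3",(150,150,430,360),2.8)
```

```text
scene car [243.6 169.4] [0.641  0.0673 0.119 ]
scene HELD [299.6 170.3] [0.4741 0.0655 0.1752]
scene car [289.5 174.5] [0.5474 0.0119 0.119 ]
scene HELD [289.5 174.5] [0.4767 0.0947 0.1752]
scene car [234.7 182. ] [0.6108 0.1242 0.119 ]
scene car [256.5 191.1] [0.5471 0.1201 0.119 ]
side HELD [289.4 203.6] [0.4694 0.0647 0.1752]
side car [324.7 212.2] [0.5481 0.1175 0.119 ]
side car [377.  223.2] [0.6414 0.0659 0.119 ]
side car [367.9 239.4] [0.609  0.0147 0.119 ]
side car [335.5 243.1] [0.5475 0.0098 0.119 ]
wrist car [460.  154.9] [0.611 0.123 0.119]
wrist car [387.9 156.7] [0.5486 0.1185 0.119 ]
wrist car [481.7 222.5] [0.6416 0.0672 0.119 ]
wrist HELD [279.1 258.1] [0.4689 0.0639 0.1752]
wrist HELD [234.8 262.6] [0.4429 0.0608 0.1752]
wrist car [440.9 279.8] [0.609  0.0156 0.119 ]
wrist car [373.3 279.2] [0.5453 0.0199 0.119 ]
```

View pics/w3.png

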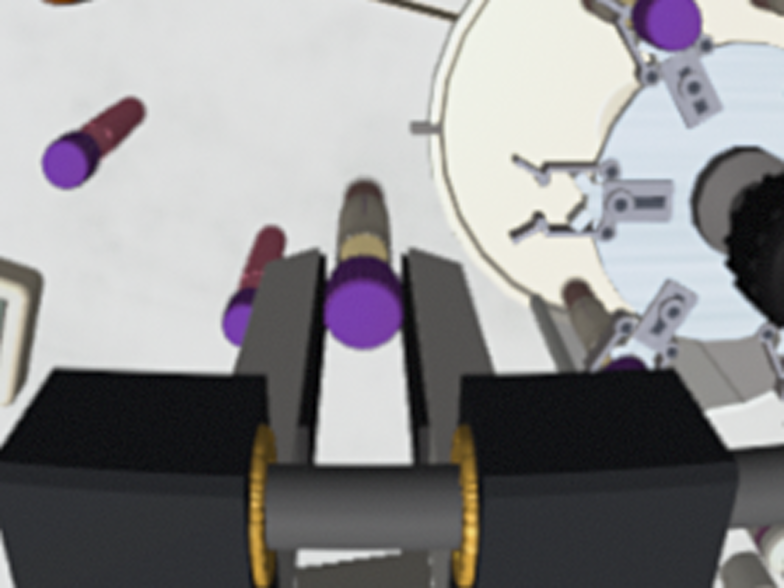

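Run:
```python
from h import *
w=cams.snapshot("wrist")
def c(u,v,z,n): print(n,watz(w,150+u/2.8,150+v/2.8,z).round(4))
c(515,157,.110,"flareA");c(513,238,.110,"flareB");c(545,180,.110,"noseA");c(540,220,.110,"noseB");c(622,203,.112,"screw");c(585,203,.11,"vee")
c(419,127,.016,"mark")
c(364,312,.1831,"captop");c(364,187,.0931,"tube bottom centre");c(665,20,.126,"captop car +y")
c(692,88,.112,"screw +y");c(672,295,.112,"screw -y")
```

```text
flareA [0.5107 0.0787 0.11  ]
flareB [0.5113 0.0553 0.11  ]
noseA [0.5194 0.0722 0.11  ]
noseB [0.5187 0.0606 0.11  ]
screw [0.5416 0.0661 0.112 ]
vee [0.5314 0.0655 0.11  ]
mark [0.4901 0.0666 0.016 ]
captop [0.4694 0.0653 0.1831]
tube bottom centre [0.4695 0.0653 0.0931]
captop car +y [0.5458 0.1188 0.126 ]
screw +y [0.5598 0.099  0.112 ]
screw -y [0.5599 0.0377 0.112 ]
```

step_arm:
  series:
    - [-1,1,0,20,0]
    - [-1,1,0,45,0]
    - [-1,1,0,52,0]
    - [-1,1,0,52,0]
    - [-1,1,15,52,0]
    - [-1,1,28,52,0]
    - [-1,1,36,52,0]
    - [-1,1,39,52,0]
    - [-1,1,41,52,0]
    - [-1,1,41,52,0]

```text
time: 14.4
tool_pos: [0.5105, 0.0666, 0.1174]
ee_rot: [-3.141, 0.0, 1.571]
wrist_force: [-0.6, 0.3, -0.6]
width: 0.0155
```

Run:
```python
from h import *
o=robot.get_obs();print(o["tool_pos"].round(4),o["wrist_force"].round(2),o["wrist_torque"].round(3))
ims=[]
w=cams.snapshot("wrist");ims.append(cv2.resize(w["pixels"][170:300,235:365,::-1],(390,390),interpolation=cv2.INTER_CUBIC))
x=cams.snapshot("side");u,v=map(int,proj(x,[.51,.066,.1]))
ims.append(cv2.resize(x["pixels"][v-40:v+40,u-40:u+40,::-1],(390,390),interpolation=cv2.INTER_CUBIC))
cv2.imwrite("pics/pre.png",np.hstack(ims))
```

```text
[0.5105 0.0666 0.1174] [-0.61  0.34 -0.55] [-0.059 -0.042 -0.06 ]
```

View pics/pre.png

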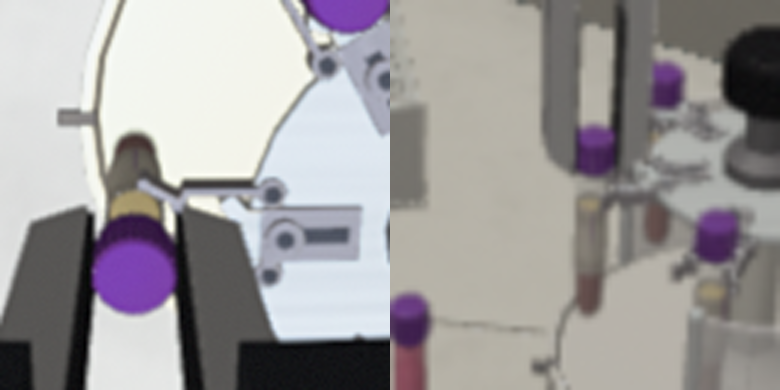

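step_arm:
  series:
    - [-1,0,0.5,0,0]
    - [-1,0,1,0,0]
    - [-1,0,1.5,0,0]
    - [-1,0,2,0,0]
    - [-1,0,2.5,0,0]
    - [-1,0,3,0,0]
    - [-1,0,3,0,0]

```text
time: 15.38
tool_pos: [0.5136, 0.0666, 0.1174]
ee_rot: [-3.142, 0.0, 1.571]
wrist_force: [0.1, -0.1, 0.1]
width: 0.0156
```

step_arm:
  series:
    - [-1,0,0.5,0,0]
    - [-1,0,1,0,0]
    - [-1,0,1.5,0,0]
    - [-1,0,2,0,0]
    - [-1,0,2,0,0]

```text
time: 16.0
tool_pos: [0.5148, 0.0668, 0.1172]
ee_rot: [-3.139, -0.0, 1.571]
wrist_force: [-3.9, -0.7, 0.9]
width: 0.0154
```

step_arm:
  series:
    - [-1,0,0.5,0,0]
    - [-1,0,1,0,0]
    - [-1,0,1,0,0]

```text
time: 16.38
tool_pos: [0.5157, 0.0665, 0.1168]
ee_rot: [-3.139, 0.0, 1.571]
wrist_force: [-5.4, 0.4, 0.1]
width: 0.0152
```

step_arm:
  series:
    - [-1,0,0.5,0,0]
    - [-1,0,1,0,0]
    - [-1,0,1,0,0]

```text
time: 16.75
tool_pos: [0.5181, 0.0666, 0.1174]
ee_rot: [3.14, 0.0, 1.571]
wrist_force: [-2.0, 0.6, -2.2]
width: 0.0156
```

step_arm:
  series:
    - [-1,0,0.5,0,0]
    - [-1,0,1,0,0]
    - [-1,0,1.5,0,0]
    - [-1,0,2,0,0]
    - [-1,0,2,0,0]

```text
time: 17.38
tool_pos: [0.5201, 0.0666, 0.1177]
ee_rot: [3.14, 0.0, 1.571]
wrist_force: [-1.2, 0.2, 0.1]
width: 0.0154
```

step_arm:
  series:
    - [-1,0,0.5,0,0]
    - [-1,0,1,0,0]
    - [-1,0,1.5,0,0]
    - [-1,0,1.5,0,0]

```text
time: 17.88
tool_pos: [0.5214, 0.0666, 0.1175]
ee_rot: [3.141, 0.0, 1.571]
wrist_force: [-1.3, 0.4, -0.3]
width: 0.0153
```

step_arm:
  series:
    - [-1,0,0.5,0,0]
    - [-1,0,1,0,0]
    - [-1,0,1.5,0,0]
    - [-1,0,1.5,0,0]

```text
time: 18.38
tool_pos: [0.5229, 0.0666, 0.1175]
ee_rot: [3.141, 0.0, 1.571]
wrist_force: [0.1, 0.5, -0.7]
width: 0.0157
```

step_arm:
  series:
    - [-1,0,0.5,0,0]
    - [-1,0,1,0,0]
    - [-1,0,1,0,0]

```text
time: 18.75
tool_pos: [0.5238, 0.0666, 0.1175]
ee_rot: [3.141, 0.0, 1.571]
wrist_force: [0.5, -0.3, -0.2]
width: 0.016
```

step_arm:
  series:
    - [-1,0,0.5,0,0]
    - [-1,0,1,0,0]
    - [-1,0,1,0,0]

```text
time: 19.12
tool_pos: [0.5245, 0.0667, 0.1175]
ee_rot: [-3.141, -0.0, 1.571]
wrist_force: [0.4, -0.4, 0.4]
width: 0.0151
```

Run:
```python
from h import *
o=robot.get_obs();print(o["tool_pos"].round(4),o["wrist_force"].round(2),o["wrist_torque"].round(3))
ims=[]
w=cams.snapshot("wrist");ims.append(cv2.resize(w["pixels"][170:300,235:365,::-1],(390,390),interpolation=cv2.INTER_CUBIC))
x=cams.snapshot("side");u,v=map(int,proj(x,[.52,.066,.1]))
ims.append(cv2.resize(x["pixels"][v-40:v+40,u-40:u+40,::-1],(390,390),interpolation=cv2.INTER_CUBIC))
cv2.imwrite("pics/in.png",np.hstack(ims))
```

```text
[0.5245 0.0667 0.1175] [ 0.4  -0.44  0.39] [ 0.112 -0.023 -0.008]
```

View pics/in.png

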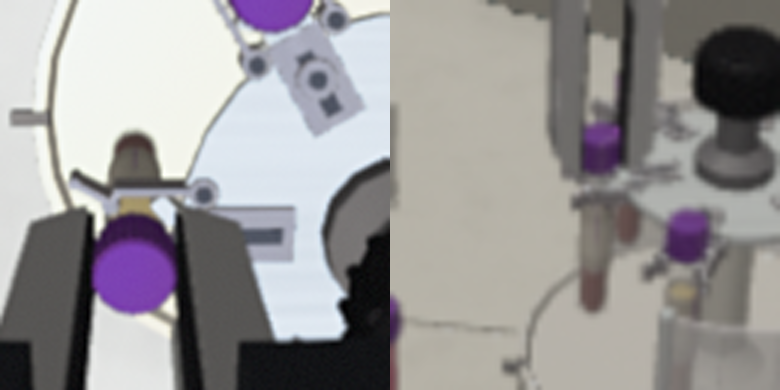

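step_arm:
  series:
    - [-1,0,0.5,0,0]
    - [-1,0,1,0,0]
    - [-1,0,1,0,0]

```text
time: 19.6
tool_pos: [0.5249, 0.0668, 0.1173]
ee_rot: [-3.14, -0.0, 1.571]
wrist_force: [-3.7, 1.4, 1.8]
width: 0.0154
```

step_arm:
  series:
    - [-1,0,0.5,0,0]
    - [-1,0,0.5,0,0]

```text
time: 19.85
tool_pos: [0.5251, 0.0668, 0.1172]
ee_rot: [-3.139, -0.0, 1.571]
wrist_force: [-4.4, 2.3, 2.6]
width: 0.0155
```

step_arm:
  series:
    - [-1,0,-0.6,0,0]
    - [-0.9,0,-0.8,0,0]
    - [-0.7,0,-0.8,0,0]
    - [-0.5,0,-0.8,0,0]
    - [-0.3,0,-0.8,0,0]
    - [-0.3,0,-0.8,0,0]
    - [-0.3,0,-0.8,0,0]
    - [-0.3,0,-0.8,-15,0]
    - [-0.3,0,-0.8,-30,0]
    - [-1,0,-0.8,-30,0]
    - [-1,0,-0.8,-30,0]
    - [-1,0,-0.8,-30,0]
    - [-1,0,-0.8,-30,0]
    - [-1,0,-0.8,-24,0]
    - [-1,0,-0.8,-18,0]
    - [-1,0,-0.8,-16,0]
    - [-1,0,-0.8,-16,0]

```text
time: 21.98
tool_pos: [0.5251, 0.0667, 0.1331]
ee_rot: [-3.141, 0.0, 1.571]
wrist_force: [-0.1, -0.6, -0.7]
width: 0.0007
```

Run:
```python
from h import *
o=robot.get_obs();print(o["tool_pos"].round(4),o["wrist_force"].round(2))
for n in("scene","side"):
    x=cams.snapshot(n)
    print(n,[(np.round(d["position"],3).tolist(),round(d["p"],2)) for d in models.pinpoint(x,"tube_mid")[:4]])
```

```text
[0.5251 0.0667 0.1331] [-0.12 -0.56 -0.67]
scene [([0.527, 0.066, 0.084], 0.72), ([0.432, 0.019, 0.044], 0.71), ([0.377, 0.073, 0.039], 0.46)]
side [([0.432, 0.02, 0.047], 0.69), ([0.38, 0.074, 0.045], 0.6), ([0.52, 0.065, 0.086], 0.54)]
```

Tube is held by the hook. Now I'm pressing it down slowly on the cap top.

step_arm:
  series:
    - [-1,0,0,1,0]
    - [-1,0,0,2,0]
    - [-1,0,0,3,0]
    - [-1,0,0,4,0]
    - [-1,0,0,4,0]

```text
time: 22.8
tool_pos: [0.5254, 0.0667, 0.1296]
ee_rot: [3.141, -0.0, 1.571]
wrist_force: [-0.5, -0.3, 2.6]
width: 0.0003
```

step_arm:
  series:
    - [-1,0,0,1,0]
    - [-1,0,0,2,0]
    - [-1,0,0,3,0]
    - [-1,0,0,3,0]

```text
time: 23.3
tool_pos: [0.5253, 0.0667, 0.1268]
ee_rot: [3.142, -0.0, 1.571]
wrist_force: [-0.7, 0.2, 4.4]
width: 0.0006
```

step_arm:
  series:
    - [-1,0,0,0.5,0]
    - [-1,0,0,1,0]
    - [-1,0,0,1,0]

```text
time: 23.68
tool_pos: [0.5254, 0.0668, 0.1267]
ee_rot: [3.141, -0.0, 1.571]
wrist_force: [-1.9, 0.3, 6.6]
width: 0.0004
```

step_arm:
  series:
    - [-1,0,0,0.6,0]
    - [-1,0,0,0.6,0]

```text
time: 23.92
tool_pos: [0.5255, 0.0667, 0.1266]
ee_rot: [3.14, -0.0, 1.571]
wrist_force: [-3.1, 0.5, 8.8]
width: 0.0005
```

step_arm:
  series:
    - [-1,0,0,-5,0]
    - [-1,0,0,-30,0]
    - [-1,0,0,-70,0]
    - [-1,0,-30,-100,0]
    - [-1,0,-70,-100,0]
    - [-1,0,-90,-100,0]
    - [-1,0,-90,-100,0]

```text
time: 24.8
tool_pos: [0.4348, 0.0665, 0.2248]
ee_rot: [3.141, 0.0, 1.571]
wrist_force: [0.7, -0.2, -0.9]
width: 0.0006
```

Run:
```python
from h import *
ims=[]
for n in("scene","side","wrist"):
    x=cams.snapshot(n)
    for l in("tube_mid","hook","rack"): print(n,l,[(np.round(d["position"],3).tolist(),round(d["p"],2)) for d in models.pinpoint(x,l)[:3]])
    f=watz if n=="wrist" else atz
    for c in blobs(x):
        P=f(x,*c,.119)
        if np.hypot(*(P[:2]-[.579,.066]))<.08: print(P.round(4))
    if n=="wrist":
        f=210/np.tan(np.radians(x["fov_y"]/2));c=np.asarray(x["R"])@[.525,.066,.1]+x["t"];t=np.arctan2(np.hypot(*c[:2]),c[2]);u,v=(np.array([x["cx"],x["cy"]])+f*t*c[:2]/np.hypot(*c[:2])).astype(int)
    else: u,v=map(int,proj(x,[.525,.066,.1]))
    q=x["pixels"][max(v-40,0):v+40,u-40:u+40,::-1];ims.append(cv2.resize(q,(265,400),interpolation=cv2.INTER_CUBIC) if 0 else cv2.resize(q,(265,265),interpolation=cv2.INTER_CUBIC))
cv2.imwrite("pics/end.png",np.hstack(ims))
```

```text
scene tube_mid [([0.527, 0.066, 0.08], 0.75), ([0.378, 0.072, 0.04], 0.56)]
scene hook [([0.515, 0.067, 0.111], 0.65), ([0.578, 0.065, -0.0], 0.32), ([0.422, 0.286, 0.001], 0.21)]
scene rack [([0.425, 0.286, 0.001], 0.83), ([0.362, -0.094, -0.002], 0.69)]
[0.641  0.0673 0.119 ]
[0.5475 0.0116 0.119 ]
[0.6108 0.1242 0.119 ]
[0.5233 0.0662 0.119 ]
[0.5471 0.1201 0.119 ]
side tube_mid [([0.52, 0.066, 0.08], 0.81), ([0.381, 0.073, 0.044], 0.71), ([0.432, 0.019, 0.044], 0.59)]
side hook [([0.519, 0.067, 0.113], 0.82), ([0.42, 0.289, -0.001], 0.71)]
side rack [([0.421, 0.292, -0.002], 0.7), ([0.519, 0.066, 0.11], 0.23)]
[0.5481 0.1175 0.119 ]
[0.6413 0.066  0.119 ]
[0.524  0.0653 0.119 ]
[0.6093 0.0149 0.119 ]
[0.5476 0.0097 0.119 ]
wrist tube_mid [([0.379, 0.071, 0.041], 0.92), ([0.528, 0.065, 0.08], 0.91), ([0.429, 0.018, 0.044], 0.68)]
wrist hook [([0.514, 0.072, 0.112], 0.94)]
wrist rack []
[0.5484 0.1185 0.119 ]
[0.611  0.1229 0.119 ]
[0.5244 0.0658 0.119 ]
[0.6417 0.067  0.119 ]
[0.6087 0.0157 0.119 ]
[0.5477 0.0106 0.119 ]
```

View pics/end.png

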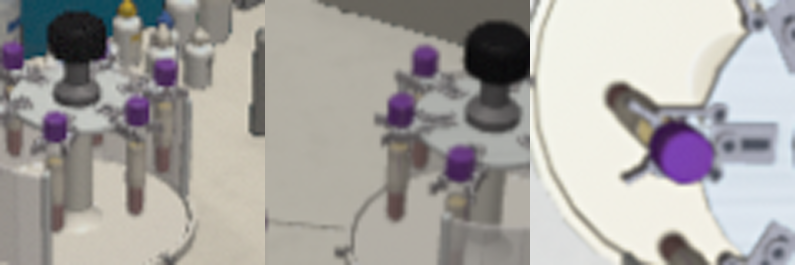

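```bash
python3 -c "
from bench import robot
print(robot.close_job())"
```

```text
the job is handed in; nothing more can be done
None
```

The tube now hangs upright in the formerly empty hook, which stands at the open front of the drip guard. I handed the job in at about 25 s of the 72 s allowed; no verdict was reported.

**What I did**
- **Carousel:** I turned it about 91° clockwise by the knob. The hook sits within about 1 mm of the middle of the front, judging by the other tubes and the grey mark.
- **Tube:** I took the clear-glass tube from the rack by its cap and left the two pink look-alikes alone. I then pushed it into the hook in 0.5 mm steps.
- **Push force:** Readings at the end of each move peaked at 5.4 N at the jaws. They fell to about zero past the noses, then rose to 4.4 N against the vee.
- **Letting down:** I released the tube and pressed the cap down with closed fingers until it stopped. The fingertips then read 126.6 mm (nominal 126 mm), with a final load of 8.8 N.

**Last checks**
- All three cameras put the tube at x about 0.524, y about 0.066. That is about 7 mm inside the nominal hook place, against the 10 mm allowed, and fits a hook set at the inner end of its slot.
- The network put the tube's middle at 80 mm height, where 81 mm is expected.
- The rack had moved no more than a few mm, which is within measuring error. The arm was clear of everything.
- The network's x for the tube's middle scattered from 0.520 to 0.528 between cameras, so I relied on the cap positions and the fingers' position instead.
- The jaw angles and pinch force can't be read directly. I inferred that the jaws closed from the drop in force and from the picture.

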